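# Close a finger joint in the glue-up cradle and latch the keeper bar

## Robot

A 7-joint arm with a two-finger parallel gripper is mounted at the origin on a cart in front of the work surface, level with it; the furniture and walls round the work are solid. World frame = base frame: x ahead of the robot, y to its left, z up, the work surface at z = 0. Lengths are in m, angles in rad, forces in N, time in s.
With the tool pointing down it reaches from about 0.4 to 0.85 m from the base axis. Payload 4.5 kg.
Tool frame: the origin (TCP) lies on the centre line of the jaws, within the pads' length; the fingertips stand 11 mm ahead of it and the grasp point (between the pads) lies 8 mm behind it; z points along the fingers, y is the line along which they close (so a half turn about z gives the same grasp; the last joint's range is limited). The gripper opens to 88 mm and grips with 3 to 60 N. Pads are 18 mm wide; open, the fingers measure 123 mm over their backs; the gripper's body (75 mm by 187 mm) begins 45 mm behind the grasp point.
Start: joints at [1.269, 0.689, -0.195, 1.565, 0.157, 0.902, -0.215], TCP at [0.206, -0.59, 0.25] pointing down, gripper open.
Joint ranges: [-3.01, 3.01], [-0.46, 2.08], [-1.47, 1.51], [0.13, 2.56], [-1, 4.14], [0.04, 2.09], [-2.66, 2.66]. Speed limits (rad/s): [2.57, 2.57, 3.14, 3.14, 3.14, 3.14, 3.14].

## Interface

Orientations are given as a unit quaternion [x, y, z, w].
In Python, from plant import * gives the robot as it stands. The module is installed in compiled form; this text tells all that it offers.
- The arm moves only by the tool send_rows, never from a script. Its argument "motion" is a list of rows, each an object of numbers: "x", "y", "z": the shift along the tool's x, y, z in cm; "rx", "ry", "rz": the turn, a rotation vector about the tool's x, y, z in rad; "jaw": the finger opening in cm, from 0 to 8.81. In form: [{"x": .., "y": .., "z": .., "rx": .., "ry": .., "rz": .., "jaw": ..}, ...]. A call has exactly 5 rows; each row shifts and turns the commanded pose from where the row before left it, along the tool's axes as they then stand; what a row does not reach is not made up. A row lasts 1/10 s, in which the tool goes at most 50 mm and 8.59 degrees, less where a joint would pass 70% of its speed; a pose out of reach is approached as far as the arm can. A call is refused whole if a number of a shift passes 5 or a number of a turn 0.15, either way. A call with a gripper value outside its range is refused whole. The fingers move at their own pace and stop on an object; "grip_force" is the grip in N (left out, the last holds). Time passes only in rows, so rows that do not move let the fingers close, or fill a call up. It gives the time, the measured TCP pose, the force, the opening and the grip force at its end, in the units of the state.
- get_state(): the state, without advancing time (a new reading comes with each control period).
- snapshot(name): name is "scene" or "top"; returns a dict with "img" (480x640x3 uint8, red, green, blue), "vertical_fov" (degrees; the focal length in pixels is half the picture's height over the tangent of half this angle, whatever the lens; pixels are square), "cx", "cy" (the principal point, pixels), "D" ([k1, k2, p1, p2, k3] as OpenCV has them; the pictures are not rectified), "extrinsics" (4x4, takes a point from camera to world coordinates). Camera axes: x right, y up, looking along -z (the intrinsics and any distortion apply to the point x, -y, -z); pixel columns grow to the right and rows downward; lengths in m; the calibration is good to about 2 mm. A picture is of the moment at which its call begins. There is no depth.
- finish_job(): hands the job in; it is judged then, once.
The state is a dict: "clock": time; "q": joint angles; "qd": joint speeds; "joint_torque": joint torques, N m; "tool_pos": TCP position; "eef_rot": TCP orientation; "contact_force": force on the tool from outside, world axes, zero at the start; "moment": the same for the moment, N m; "opening": opening from 0.0 (shut) to 1.0 (fully open); "finger_force": force on a finger pad.
Only numpy, scipy, OpenCV 4.12 (cv2) and the standard library are available. Lean on these libraries where they do the work, as an engineer would, in place of code of your own. Each camera call takes 0.05 s, during which the arm holds its last target. There are 200 camera calls.

## Task

Swing the yellow locating stop well clear of the channel, push the short blank along the channel until its finger joint is fully closed against the long blank, then swing the steel keeper bar shut behind it until it snaps past its spring ball and is fully home. Leave the mug, the spanner and the brush where they are.

Things in the scene. Friction and masses are not known exactly. Their poses are not given: they have to be found in the camera images.
- cradle: Glue-up cradle bolted to the bed. Plywood base 116 (x) x 410 (y) x 18 mm; origin under its middle, z up, own y along the channel, x across it (away from the robot when not turned). Lengths in the other entries are in this frame. A steel end stop closes the channel at y = +170 mm (top z = 50 mm); at the -y end it is open and the base runs on bare to y = -205 mm.
- channel_mouth (a point): Middle of the channel floor at its open end: x = 0, y = -134, z = 18 mm. The channel, straight along y and 50 mm wide, lies between two aluminium rails 24 mm wide with tops at z = 32 mm that run from here to the end stop.
- blank_a_center (a point): Centre of the long wooden blank, 48 x 160 x 26 mm, lying loose in the channel against the end stop: x = 0, y = +90, z = 31 mm. It may stay where it is. Its finger end is at y = +10 mm, its top at z = 44 mm.
- blank_b_center (a point): Centre of the short dark blank, 43 x 120 x 26 mm, about 90 g, loose, lying along the channel (own y along its length, towards the open end) with 3.5 mm play to each rail. At the start it is 55 to 85 mm short of the long blank and sticks out of the open end. Home (joint closed) its centre is at y = -50 and its outer end at y = -110 mm.
- stop_arm (a joint): Angle of the yellow locating stop, rad. 0 = across the channel just before the long blank's end; it turns no further that way, so the short blank cannot pass. It grows as the arm swings level towards -y and out over the +x rail: 1.57 = along that rail, clear of the blanks; end of travel 1.75. Light friction (about 1 N at the knob): it stays where it is left.
- stop_hinge (a point): Upright axis of the locating stop, on the +x rail: x = +40, y = +3 mm. The arm is a flat bar 12 mm wide, 44 mm from axis to tip, z = 34 to 48 mm.
- stop_knob (a point): Middle of the red knob, 16 mm across, that stands on the locating stop 33 mm from its axis: point at z = 62 mm, knob from z = 52 to 72 mm.
- keeper (a joint): Angle of the steel keeper bar, rad. 0 = shut: pointing to +x across the open end, tip over the +x rail. It grows as the bar swings level to -y; 1.57 = pointing to -y beside the channel; end of travel 2.2. Light friction. From 0.28 rad the tip must be pushed over a spring ball in the rail (7 N at the knob, let go early it stays or springs back); below 0.08 rad the ball rises behind the bar and holds it at 0.
- keeper_hinge (a point): Upright axis of the keeper bar, on the -x rail: x = -38, y = -119 mm. The bar is 14 mm wide, 87 mm from axis to tip, z = 34 to 48 mm. Shut, its inner face is 2 mm clear of the short blank if that is home; a blank that sticks out far jams it.
- keeper_knob (a point): Middle of the red knob, 16 mm across, that stands on the keeper bar 60 mm from its axis: point at z = 62 mm, knob from z = 52 to 72 mm.
- tea_mug: White mug, 92 mm across, 95 mm high, right of the cradle; bystander. Origin under its middle.
- spanner: Steel spanner, 211 mm long, 9 mm high, lying flat between robot and cradle; bystander.
- glue_brush: Flat glue brush with wooden handle, 199 mm long, lying left of the cradle; bystander.

How it is judged:
By the outcome, as a careful person would: the job done as asked, in the order asked, and still so for the second after the job is handed in, with the robot touching nothing.
It also fails if it takes over 51 s, if anything falls off the work surface, if the arm or the gripper's body presses on something with over 40 N, if the wrist force passes 120 N, or if a joint passes its speed limit or range.

## Working session

There is one attempt and no reset: what is moved stays moved. The work goes in short steps, Python scripts to look and compute and a tool call to move; the robot and the scene stay as the last step left them, time stands still between calls to the robot, and variables do not carry over. Pictures are saved under pics/ and viewed, at most 10 in all, crops included, and the job is handed in when it is done.

Besides the shell and the picture viewer there is one more tool, called after "Emit:" by a JSON object that holds its "name" and its "arguments", one argument or row to a line. send_rows: Moves the arm, as the interface text tells. Its arguments: {"type":"object","properties":{"motion":{"type":"array"},"grip_force":{"type":"number"}},"required":["motion"]}

```bash
mkdir -p pics
cat > h.py <<'E'
from plant import *
import numpy as np, cv2
def cam(n):
    s=snapshot(n); f=240/np.tan(np.radians(s["vertical_fov"])/2)
    s["K"]=np.array([[f,0,s["cx"]],[0,f,s["cy"]],[0,0,1.]]); s["D"]=np.array(s["D"],float); s["E"]=np.array(s["extrinsics"]); return s
def ray(s,uv,z):
    p=cv2.undistortPoints(np.array(uv,float).reshape(-1,1,2),s["K"],s["D"]).reshape(-1,2)
    d=np.c_[p[:,0],-p[:,1],-np.ones(len(p))]@s["E"][:3,:3].T; o=s["E"][:3,3]
    return o+d*((z-o[2])/d[:,2])[:,None]
def proj(s,P):
    R=s["E"][:3,:3]; c=(np.atleast_2d(P)-s["E"][:3,3])@R; c=c*[1,-1,-1]
    return cv2.projectPoints(c,np.zeros(3),np.zeros(3),s["K"],s["D"])[0].reshape(-1,2)
def save(s,n): cv2.imwrite("pics/"+n+".png",cv2.cvtColor(s["img"],cv2.COLOR_RGB2BGR))
def blobs(s,col):
    h=cv2.cvtColor(s["img"],cv2.COLOR_RGB2HSV); H,S,V=h[...,0],h[...,1],h[...,2]
    m={"red":((H<7)|(H>173))&(S>140)&(V>70),"yellow":(H>20)&(H<35)&(S>140)&(V>90)}[col]
    n,l,st,c=cv2.connectedComponentsWithStats(m.astype(np.uint8))
    return [(c[i].round(1),st[i].tolist()) for i in range(1,n) if st[i,4]>15]
E
python3 - <<'E'
from h import *
for n in("scene","top"):
    s=cam(n); save(s,n+"0"); print(n,s["E"][:3,3].round(3),s["K"][0,0].round(1),s["D"])
    for c in("red","yellow"):
        for b in blobs(s,c): print(c,b,ray(s,b[0],.062).round(4))
st=get_state(); print(st)
E
```

```text
scene [-0.118  1.085  0.742] 551.0 [-0.1623244  0.         0.         0.         0.       ]
red (array([143. , 124.5]), [141, 122, 6, 7, 24]) [[ 1.7139 -0.3853  0.062 ]]
red (array([116.8, 293.1]), [105, 284, 25, 20, 351]) [[0.784  0.5012 0.062 ]]
red (array([165.1, 330.8]), [163, 324, 7, 12, 51]) [[0.5961 0.5324 0.062 ]]
red (array([167., 342.]), [161, 340, 12, 5, 25]) [[0.5674 0.5548 0.062 ]]
yellow (array([148.6, 217.7]), [133, 204, 33, 29, 501]) [[1.0085 0.2059 0.062 ]]
yellow (array([323., 248.]), [318, 246, 11, 5, 27]) [[0.5134 0.0791 0.062 ]]
top [0.3   0.078 1.339] 506.0 [-0.03847542  0.          0.          0.          0.        ]
red (array([194.2, 147.4]), [190, 143, 10, 9, 39]) [[0.8057 0.4362 0.062 ]]
red (array([336.8, 255.2]), [334, 253, 6, 5, 19]) [[0.5178 0.0517 0.062 ]]
red (array([ 95.5, 262.3]), [92, 260, 9, 6, 31]) [[0.491 0.672 0.062]]
red (array([409. , 271.4]), [407, 269, 5, 5, 17]) [[ 0.4784 -0.1326  0.062 ]]
yellow (array([233.5, 101.5]), [232, 100, 5, 5, 17]) [[0.9396 0.3373 0.062 ]]
yellow (array([253.8, 104.1]), [239, 100, 32, 7, 73]) [[0.9325 0.2815 0.062 ]]
{'clock': 0.1, 'q': array([ 1.2687722 ,  0.68987445, -0.19449346,  1.56616346,  0.1573076 ,
        0.90249974, -0.21508403]), 'qd': array([-0.00046896, -0.00066786,  0.00019799, -0.00256677,  0.00033675,
       -0.00029046,  0.00155248]), 'joint_torque': array([-3.48417969e-03, -5.28503072e+01, -1.27161350e+00, -1.53837025e+01,
       -5.25636482e-02,  1.99456794e-03,  7.34083505e-05]), 'tool_pos': array([ 0.20574612, -0.58962605,  0.24902597]), 'eef_rot': array([ 9.85929960e-01,  1.67157138e-01, -1.96480587e-04, -7.52831162e-04]), 'contact_force': array([-0.96114855, -0.15988672,  0.22579733]), 'moment': array([ 0.03182661, -0.01377634, -0.03407978]), 'finger_force': 0.0, 'opening': 0.9996650208257789}
```

View pics/top0.png

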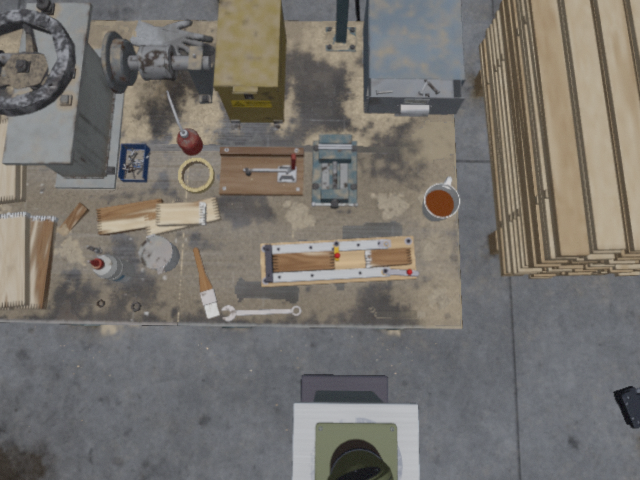

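View pics/scene0.png

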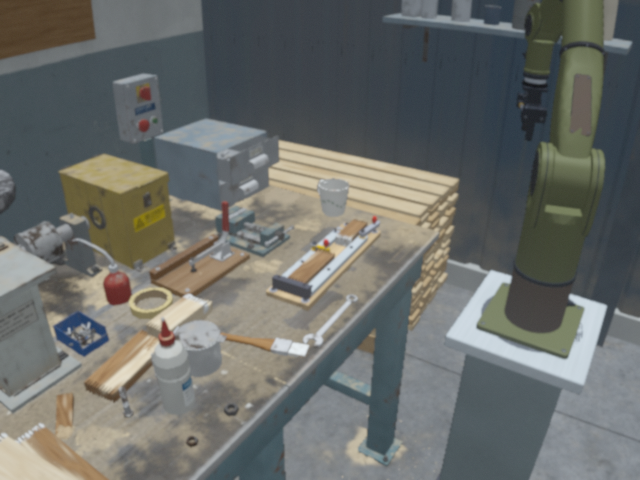

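The top view shows the cradle at u 261–416, v 236–287, with its end stop at the left. The stop knob is at (337,255), the keeper knob at (409,271) and the mug at (441,203). Next I'll zoom in for cradle pose points.

Run:
```python
from h import *
s=cam("top"); im=s["img"][225:300,250:430]
im=cv2.resize(im,None,fx=4.4,fy=4.4,interpolation=cv2.INTER_CUBIC)
cv2.imwrite("pics/crop1.png",cv2.cvtColor(im,cv2.COLOR_RGB2BGR))
# straight bright rails edges
```

```text
(no output)
```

View pics/crop1.png

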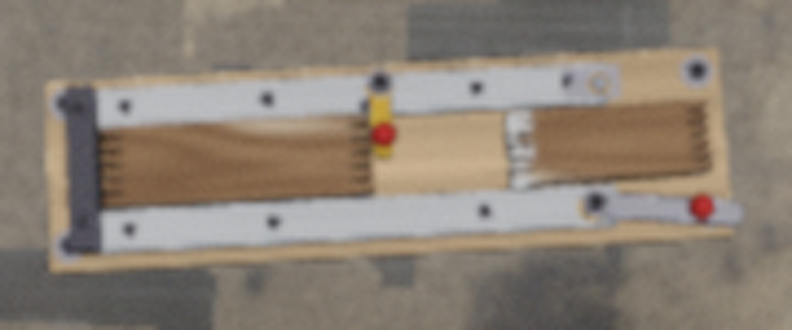

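The crop shows, in crop pixels:
- **Base corners:** (47,83), (717,49), (733,235) and (52,270)
- **Stop hinge:** (379,81)
- **Keeper hinge:** (596,201)
- **Short blank:** outer end at about x=709, glue-covered finger end at about x=508

Run:
```python
from h import *
s=cam("top")
C=lambda p:(np.array(p,float)+.5)/4.4-.5+[250,225]
L=[((47,83),.018,(58,205)),((717,49),.018,(58,-205)),((733,235),.018,(-58,-205)),((52,270),.018,(-58,205)),((379,81),.05,(40,3)),((596,201),.05,(-38,-119))]
W=np.array([ray(s,C(a),z)[0,:2] for a,z,_ in L]);M=np.array([m for *_,m in L])/1e3
mc,wc=M.mean(0),W.mean(0);A=(M-mc);B=(W-wc)
th=np.arctan2((A[:,0]*B[:,1]-A[:,1]*B[:,0]).sum(),(A*B).sum())
R=np.array([[np.cos(th),-np.sin(th)],[np.sin(th),np.cos(th)]]);t=wc-R@mc
print("th",th,"t",t,"res mm\n",((M@R.T+t-W)*1e3).round(1))
np.savez("cr.npz",R=R,t=t,th=th)
inv=lambda w:((w-t)@R*1e3).round(1)
for n,p,z in [("stopknob",(383,133),.072),("keepknob",(702,206),.072),("bend1",(705,102),.044),("bend2",(711,170),.044),("bfing",(508,115),.044),("bfing2",(512,185),.044)]:
    w=ray(s,C(p),z)[0,:2]; print(n,w.round(4),inv(w))
for n,p in dict(stopknob=(7,3),stop45=(40-33*.707,3-33*.707),stop90=(40,-30),mouth=(0,-134),bhome_end=(0,-110),keep_shut=(22,-119)).items(): print(n,(R@np.array(p)/1e3+t).round(4))
```

```text
th 0.06529289840827496 t [0.51126375 0.0482624 ] res mm
 [[ 1.4  2. ]
 [ 1.9 -1.4]
 [-0.4 -1.6]
 [-1.   1.6]
 [-0.9 -0.6]
 [-1.   0. ]]
stopknob [0.5171 0.0523] [6.  3.6]
keepknob [ 0.4769 -0.1313] [ -46. -177.]
bend1 [ 0.5429 -0.1389] [  19.4 -188.8]
bend2 [ 0.5022 -0.1417] [ -21.4 -188.9]
bfing [ 0.5336 -0.0221] [ 17.7 -71.6]
bfing2 [ 0.4918 -0.0244] [-24.1 -71.2]
stopknob [0.5181 0.0517]
stop45 [0.5292 0.0291]
stop90 [0.5531 0.0209]
mouth [ 0.52   -0.0855]
bhome_end [ 0.5184 -0.0615]
keep_shut [ 0.541 -0.069]
```

Emit:
{"name": "send_rows", "arguments": {
  "motion": [
    {"rz": 0.135, "jaw": 4},
    {"rz": 0.135, "jaw": 4},
    {"x": 2.4, "y": -4.2, "jaw": 4},
    {"x": 2.4, "y": -4.2, "jaw": 4},
    {"x": 2.4, "y": -4.2, "jaw": 4}
  ]
}}

```text
schema error: expected keys x, y, z, rx, ry, rz, jaw
```

Emit:
{"name": "send_rows", "arguments": {
  "motion": [
    {"x": 2.4, "y": -4.2, "jaw": 4},
    {"x": 2.4, "y": -4.2, "jaw": 4},
    {"x": 2.4, "y": -4.2, "jaw": 4},
    {"x": 2.4, "y": -4.2, "jaw": 4},
    {"x": 2.4, "y": -4.2, "jaw": 4}
  ]
}}

```text
schema error: expected keys x, y, z, rx, ry, rz, jaw
```

```bash
cat > rem.py <<'E'
import sys
from h import *
from scipy.spatial.transform import Rotation as Ro
c=np.load("cr.npz");R,t=c["R"],c["t"]
s=get_state();p=s["tool_pos"];Q=Ro.from_quat(s["eef_rot"]).as_matrix()
print("clk",round(s["clock"],2),"cradle mm",((p[:2]-t)@R*1e3).round(1),"z",round(p[2],4),"phi",np.arctan2(Q[1,0],Q[0,0]).round(4),"tilt",Q[:2,2].round(3),"F",s["contact_force"].round(1),"op",round(s["opening"]*88.1,1),"ff",s["finger_force"])
if len(sys.argv)>1:
    a=list(map(float,sys.argv[1:4])); w=np.r_[R@np.array(a[:2])/1e3+t,a[2]/1e3]
    print("tool delta cm",(Q.T@(w-p)*100).round(2))
E
python3 rem.py 7 3 65
```

```text
clk 0.2 cradle mm [-346.4 -616.7] z 0.2492 phi 0.3359 tilt [-0.     0.001] F [-1.1 -0.4 -0.4] op 88.2 ff 0.0
tool delta cm [ 50.62 -50.25  18.48]
```

All keys are needed in every row.

Emit:
{"name": "send_rows", "arguments": {
  "motion": [
    {"x": 0, "y": 0, "z": 0, "rx": 0, "ry": 0, "rz": 0.135, "jaw": 4},
    {"x": 0, "y": 0, "z": 0, "rx": 0, "ry": 0, "rz": 0.135, "jaw": 4},
    {"x": 2.4, "y": -4.2, "z": 0, "rx": 0, "ry": 0, "rz": 0, "jaw": 4},
    {"x": 2.4, "y": -4.2, "z": 0, "rx": 0, "ry": 0, "rz": 0, "jaw": 4},
    {"x": 2.4, "y": -4.2, "z": 0, "rx": 0, "ry": 0, "rz": 0, "jaw": 4}
  ],
  "grip_force": 15
}}

```text
clock: 0.7
tool_pos: [0.27, -0.4581, 0.2496]
eef_rot: [0.999, 0.032, 0.0, -0.0]
contact_force: [1.2, -0.0, 0.4]
opening: 0.572
finger_force: 0.0
```

Emit:
{"name": "send_rows", "arguments": {
  "motion": [
    {"x": 2.4, "y": -4.2, "z": 0, "rx": 0, "ry": 0, "rz": 0, "jaw": 4},
    {"x": 2.4, "y": -4.2, "z": 0, "rx": 0, "ry": 0, "rz": 0, "jaw": 4},
    {"x": 2.4, "y": -4.2, "z": 0, "rx": 0, "ry": 0, "rz": 0, "jaw": 4},
    {"x": 2.4, "y": -4.2, "z": 0, "rx": 0, "ry": 0, "rz": 0, "jaw": 4},
    {"x": 2.4, "y": -4.2, "z": 0, "rx": 0, "ry": 0, "rz": 0, "jaw": 4}
  ]
}}

```text
clock: 1.2
tool_pos: [0.3761, -0.2404, 0.2498]
eef_rot: [0.999, 0.033, 0.0, 0.0]
contact_force: [0.9, 0.3, -0.1]
opening: 0.455
finger_force: 0.0
```

```bash
python3 rem.py 7 3 65
```

```text
clk 1.2 cradle mm [-153.7 -279.3] z 0.2498 phi 0.0656 tilt [ 0. -0.] F [ 0.9  0.3 -0.1] op 40.0 ff 0.0
tool delta cm [ 16.08 -28.22  18.48]
```

Emit:
{"name": "send_rows", "arguments": {
  "motion": [
    {"x": 1.6, "y": -2.8, "z": 1, "rx": 0, "ry": 0, "rz": 0, "jaw": 4},
    {"x": 1.6, "y": -2.8, "z": 1, "rx": 0, "ry": 0, "rz": 0, "jaw": 4},
    {"x": 1.6, "y": -2.8, "z": 1, "rx": 0, "ry": 0, "rz": 0, "jaw": 4},
    {"x": 1.6, "y": -2.8, "z": 1, "rx": 0, "ry": 0, "rz": 0, "jaw": 4},
    {"x": 1.6, "y": -2.8, "z": 1, "rx": 0, "ry": 0, "rz": 0, "jaw": 4}
  ]
}}

```text
clock: 1.7
tool_pos: [0.4466, -0.096, 0.1994]
eef_rot: [0.999, 0.033, 0.0, 0.0]
contact_force: [0.2, 0.8, -0.4]
opening: 0.454
finger_force: 0.0
```

Emit:
{"name": "send_rows", "arguments": {
  "motion": [
    {"x": 1.6, "y": -2.8, "z": 1, "rx": 0, "ry": 0, "rz": 0, "jaw": 4},
    {"x": 1.6, "y": -2.8, "z": 1, "rx": 0, "ry": 0, "rz": 0, "jaw": 4},
    {"x": 1.6, "y": -2.8, "z": 1, "rx": 0, "ry": 0, "rz": 0, "jaw": 4},
    {"x": 1.6, "y": -2.8, "z": 1, "rx": 0, "ry": 0, "rz": 0, "jaw": 4},
    {"x": 1.6, "y": -2.8, "z": 1, "rx": 0, "ry": 0, "rz": 0, "jaw": 4}
  ]
}}

```text
clock: 2.2
tool_pos: [0.5172, 0.0491, 0.1492]
eef_rot: [0.999, 0.033, 0.0, 0.0]
contact_force: [0.7, -1.1, 0.4]
opening: 0.451
finger_force: 0.0
```

```bash
python3 rem.py 7 3 65
python3 - <<'E'
from h import *
s=cam("scene"); im=cv2.resize(s["img"][150:310,250:420],None,fx=3.5,fy=3.5,interpolation=cv2.INTER_CUBIC)
cv2.imwrite("pics/c2.png",cv2.cvtColor(im,cv2.COLOR_RGB2BGR))
for b in blobs(s,"red"): print(b)
c=np.load("cr.npz");R,t=c["R"],c["t"]
for p in((7,3),(-46,-177)): print(proj(s,np.r_[R@np.array(p)/1e3+t,.062]))
E
```

```text
clk 2.2 cradle mm [6.  0.4] z 0.1492 phi 0.066 tilt [ 0. -0.] F [ 0.7 -1.1  0.4] op 39.7 ff 0.0
tool delta cm [ 0.1  -0.26  8.42]
(array([143.1, 124.7]), [141, 122, 6, 7, 24])
(array([116.8, 293. ]), [106, 284, 23, 20, 337])
(array([165. , 330.7]), [163, 324, 7, 12, 51])
(array([167.2, 341.9]), [162, 340, 11, 4, 20])
[[327.29699193 243.00608948]]
[[375.54562512 219.88014919]]
```

View pics/c2.png

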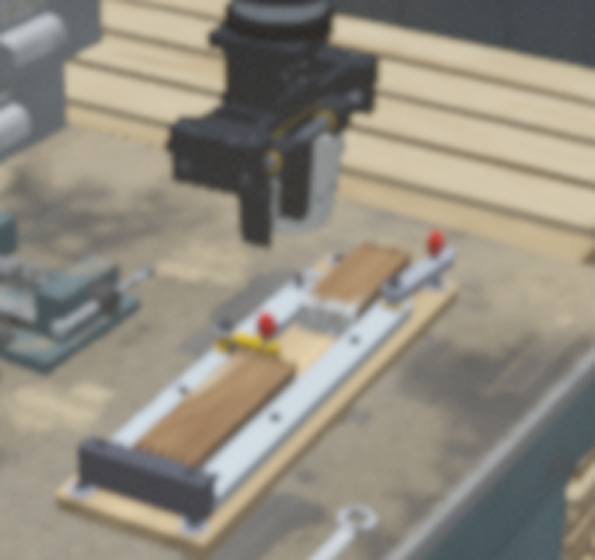

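The scene view confirms it: the stop knob is at about (326,243), within 1 px of the prediction, and the open jaws hang above it.

Emit:
{"name": "send_rows", "arguments": {
  "motion": [
    {"x": 0.1, "y": -0.26, "z": 2.1, "rx": 0, "ry": 0, "rz": 0, "jaw": 4},
    {"x": 0, "y": 0, "z": 2.1, "rx": 0, "ry": 0, "rz": 0, "jaw": 4},
    {"x": 0, "y": 0, "z": 2.1, "rx": 0, "ry": 0, "rz": 0, "jaw": 4},
    {"x": 0, "y": 0, "z": 2.1, "rx": 0, "ry": 0, "rz": 0, "jaw": 4},
    {"x": 0, "y": 0, "z": 0, "rx": 0, "ry": 0, "rz": 0, "jaw": 4}
  ]
}}

```text
clock: 2.75
tool_pos: [0.516, 0.0502, 0.0637]
eef_rot: [0.999, 0.033, -0.002, 0.0]
contact_force: [-1.1, 0.0, 0.5]
opening: 0.453
finger_force: 0.0
```

Emit:
{"name": "send_rows", "arguments": {
  "motion": [
    {"x": 0, "y": 0, "z": 0, "rx": 0, "ry": 0, "rz": 0, "jaw": 1},
    {"x": 0, "y": 0, "z": 0, "rx": 0, "ry": 0, "rz": 0, "jaw": 1},
    {"x": 0, "y": 0, "z": 0, "rx": 0, "ry": 0, "rz": 0, "jaw": 1},
    {"x": 0, "y": 0, "z": 0, "rx": 0, "ry": 0, "rz": 0, "jaw": 1},
    {"x": 0, "y": 0, "z": 0, "rx": 0, "ry": 0, "rz": 0, "jaw": 1}
  ],
  "grip_force": 10
}}

```text
clock: 3.25
tool_pos: [0.518, 0.0506, 0.0665]
eef_rot: [0.999, 0.033, 0.001, -0.0]
contact_force: [-0.8, -0.2, 5.5]
opening: 0.172
finger_force: 10.0
```

```bash
python3 rem.py 7 3 65
```

```text
clk 3.25 cradle mm [6.9 1.9] z 0.0665 phi 0.0661 tilt [0.001 0.   ] F [-0.8 -0.2  5.5] op 15.1 ff 10.000369974267187
tool delta cm [ 0.01 -0.11  0.16]
```

Emit:
{"name": "send_rows", "arguments": {
  "motion": [
    {"x": 0.04, "y": 0.53, "z": 0, "rx": 0, "ry": 0, "rz": 0, "jaw": 1},
    {"x": 0.12, "y": 0.51, "z": 0, "rx": 0, "ry": 0, "rz": 0, "jaw": 1},
    {"x": 0.2, "y": 0.49, "z": 0, "rx": 0, "ry": 0, "rz": 0, "jaw": 1},
    {"x": 0.28, "y": 0.45, "z": 0, "rx": 0, "ry": 0, "rz": 0, "jaw": 1},
    {"x": 0.35, "y": 0.4, "z": 0, "rx": 0, "ry": 0, "rz": 0, "jaw": 1}
  ]
}}

```text
clock: 3.75
tool_pos: [0.5271, 0.0289, 0.0658]
eef_rot: [0.999, 0.034, -0.002, -0.001]
contact_force: [-4.0, 4.4, 3.4]
opening: 0.166
finger_force: 10.0
```

Emit:
{"name": "send_rows", "arguments": {
  "motion": [
    {"x": 0.41, "y": 0.34, "z": 0, "rx": 0, "ry": 0, "rz": 0, "jaw": 1},
    {"x": 0.45, "y": 0.27, "z": 0, "rx": 0, "ry": 0, "rz": 0, "jaw": 1},
    {"x": 0.49, "y": 0.19, "z": 0, "rx": 0, "ry": 0, "rz": 0, "jaw": 1},
    {"x": 0.52, "y": 0.11, "z": 0, "rx": 0, "ry": 0, "rz": 0, "jaw": 1},
    {"x": 0.53, "y": 0.03, "z": 0, "rx": 0, "ry": 0, "rz": 0, "jaw": 1}
  ]
}}

```text
clock: 4.25
tool_pos: [0.5507, 0.0212, 0.0655]
eef_rot: [0.999, 0.034, -0.003, -0.001]
contact_force: [-5.1, 3.0, 3.1]
opening: 0.168
finger_force: 10.0
```

```bash
python3 rem.py 41 -30 65
```

```text
clk 4.25 cradle mm [ 37.5 -29.5] z 0.0655 phi 0.0681 tilt [-0.006  0.002] F [-5.1  3.   3.1] op 14.8 ff 10.00045893873903
tool delta cm [0.35 0.05 0.04]
```

Emit:
{"name": "send_rows", "arguments": {
  "motion": [
    {"x": 0.3, "y": 0, "z": 0, "rx": 0, "ry": 0, "rz": 0, "jaw": 1},
    {"x": 0.2, "y": 0, "z": 0, "rx": 0, "ry": 0, "rz": 0, "jaw": 1},
    {"x": 0, "y": 0, "z": 0, "rx": 0, "ry": 0, "rz": 0, "jaw": 3.5},
    {"x": 0, "y": 0, "z": 0, "rx": 0, "ry": 0, "rz": 0, "jaw": 3.5},
    {"x": 0, "y": 0, "z": 0, "rx": 0, "ry": 0, "rz": 0, "jaw": 3.5}
  ]
}}

```text
clock: 4.75
tool_pos: [0.5589, 0.0192, 0.0658]
eef_rot: [0.999, 0.033, 0.0, 0.0]
contact_force: [-0.6, -0.7, 0.0]
opening: 0.392
finger_force: 0.0
```

Emit:
{"name": "send_rows", "arguments": {
  "motion": [
    {"x": 0, "y": 0, "z": -2, "rx": 0, "ry": 0, "rz": 0, "jaw": 3.5},
    {"x": 0, "y": 0, "z": -3, "rx": 0, "ry": 0, "rz": 0, "jaw": 3.5},
    {"x": -1, "y": 4, "z": -1, "rx": 0, "ry": 0, "rz": 0, "jaw": 0},
    {"x": -1, "y": 4, "z": 0, "rx": 0, "ry": 0, "rz": 0, "jaw": 0},
    {"x": -1, "y": 4, "z": 0, "rx": 0, "ry": 0, "rz": 0, "jaw": 0}
  ]
}}

```text
clock: 5.25
tool_pos: [0.5368, -0.1036, 0.1265]
eef_rot: [0.999, 0.033, 0.001, 0.0]
contact_force: [0.9, -1.3, -0.0]
opening: 0.15
finger_force: 0.0
```

```bash
python3 rem.py 0 -225 40
python3 - <<'E'
from h import *
c=np.load("cr.npz");R,t=c["R"],c["t"]
s=cam("top")
for b in blobs(s,"red"):
    w=ray(s,b[0],.067)[0,:2]; print(b,((w-t)@R*1e3).round(1))
h=cv2.cvtColor(s["img"],cv2.COLOR_RGB2HSV)
w=ray(s,(441,203),.095)[0,:2];print("mug",((w-t)@R*1e3).round(1))
im=cv2.resize(s["img"][160:300,250:470],None,fx=3.5,fy=3.5,interpolation=cv2.INTER_CUBIC)
cv2.imwrite("pics/c3.png",cv2.cvtColor(im,cv2.COLOR_RGB2BGR))
E
```

```text
clk 5.25 cradle mm [  15.5 -153.2] z 0.1265 phi 0.0663 tilt [ 0.002 -0.001] F [ 0.9 -1.3 -0. ] op 13.2 ff 0.0
tool delta cm [-1.58  7.17  8.65]
(array([194.3, 148.4]), [186, 143, 16, 12, 90]) [314.2 366.4]
(array([348.7, 240.1]), [347, 238, 5, 5, 18]) [ 43.6 -29.5]
(array([ 95.3, 262.2]), [92, 260, 7, 6, 29]) [ 19.9 622. ]
mug [ 122.1 -269. ]
```

View pics/c3.png

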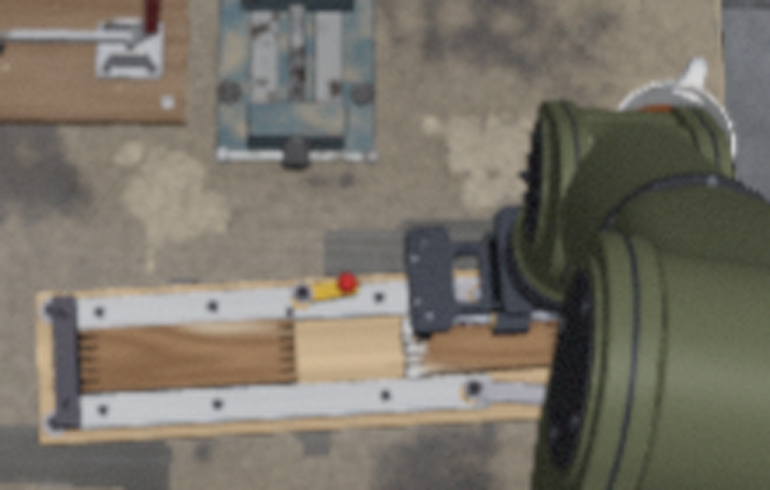

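The stop knob is now at (43.6,-29.5) in the cradle frame, about 1.68 rad, so it lies along the rail and clear of the channel. The mug is clear of the planned pushing pose.

Emit:
{"name": "send_rows", "arguments": {
  "motion": [
    {"x": -0.6, "y": 2.4, "z": 0, "rx": 0, "ry": 0, "rz": 0, "jaw": 0},
    {"x": -0.5, "y": 2.4, "z": 0, "rx": 0, "ry": 0, "rz": 0, "jaw": 0},
    {"x": -0.5, "y": 2.4, "z": 0.5, "rx": 0, "ry": 0, "rz": 0, "jaw": 0},
    {"x": 0, "y": 0, "z": 2.5, "rx": 0, "ry": 0, "rz": 0, "jaw": 0},
    {"x": 0, "y": 0, "z": 2.5, "rx": 0, "ry": 0, "rz": 0, "jaw": 0}
  ]
}}

```text
clock: 5.8
tool_pos: [0.5257, -0.1768, 0.0707]
eef_rot: [1.0, 0.031, 0.001, 0.001]
contact_force: [0.4, 0.6, -0.2]
opening: 0.004
finger_force: 0.0
```

```bash
python3 rem.py 0 -222 38
```

```text
clk 5.8 cradle mm [  -0.3 -225.5] z 0.0707 phi 0.0628 tilt [ 0.002 -0.002] F [ 0.4  0.6 -0.2] op 0.3 ff 0.0
tool delta cm [ 0.02 -0.36  3.27]
```

Emit:
{"name": "send_rows", "arguments": {
  "motion": [
    {"x": 0, "y": 0, "z": 1.7, "rx": 0, "ry": 0, "rz": 0, "jaw": 0},
    {"x": 0, "y": 0, "z": 1.6, "rx": 0, "ry": 0, "rz": 0, "jaw": 0},
    {"x": 0, "y": -0.6, "z": 0, "rx": 0, "ry": 0, "rz": 0, "jaw": 0},
    {"x": 0, "y": -0.6, "z": 0, "rx": 0, "ry": 0, "rz": 0, "jaw": 0},
    {"x": 0, "y": -0.6, "z": 0, "rx": 0, "ry": 0, "rz": 0, "jaw": 0}
  ]
}}

```text
clock: 6.3
tool_pos: [0.5247, -0.1562, 0.0386]
eef_rot: [0.999, 0.033, 0.001, 0.0]
contact_force: [0.3, -0.6, 0.3]
opening: 0.009
finger_force: 0.2
```

Emit:
{"name": "send_rows", "arguments": {
  "motion": [
    {"x": 0, "y": -0.8, "z": 0, "rx": 0, "ry": 0, "rz": 0, "jaw": 0},
    {"x": 0, "y": -0.8, "z": 0, "rx": 0, "ry": 0, "rz": 0, "jaw": 0},
    {"x": 0, "y": -0.8, "z": 0, "rx": 0, "ry": 0, "rz": 0, "jaw": 0},
    {"x": 0, "y": -0.8, "z": 0, "rx": 0, "ry": 0, "rz": 0, "jaw": 0},
    {"x": 0, "y": -0.8, "z": 0, "rx": 0, "ry": 0, "rz": 0, "jaw": 0}
  ]
}}

```text
clock: 6.8
tool_pos: [0.5216, -0.1164, 0.0379]
eef_rot: [0.999, 0.033, 0.0, 0.0]
contact_force: [0.1, -1.7, 2.1]
opening: 0.003
finger_force: 1.0
```

```bash
python3 rem.py 0 -127.5 38
```

```text
clk 6.8 cradle mm [  -0.5 -165. ] z 0.0379 phi 0.0657 tilt [ 0. -0.] F [ 0.1 -1.7  2.1] op 0.2 ff 0.9680540024419315
tool delta cm [ 0.05 -3.75 -0.01]
```

Emit:
{"name": "send_rows", "arguments": {
  "motion": [
    {"x": 0, "y": -0.6, "z": 0, "rx": 0, "ry": 0, "rz": 0, "jaw": 0},
    {"x": 0, "y": -0.6, "z": 0, "rx": 0, "ry": 0, "rz": 0, "jaw": 0},
    {"x": 0, "y": -0.6, "z": 0, "rx": 0, "ry": 0, "rz": 0, "jaw": 0},
    {"x": 0, "y": -0.4, "z": 0, "rx": 0, "ry": 0, "rz": 0, "jaw": 0},
    {"x": 0, "y": -0.4, "z": 0, "rx": 0, "ry": 0, "rz": 0, "jaw": 0}
  ]
}}

```text
clock: 7.3
tool_pos: [0.5197, -0.0908, 0.0377]
eef_rot: [0.999, 0.033, -0.0, 0.0]
contact_force: [-0.5, -2.5, 2.4]
opening: 0.009
finger_force: 1.2
```

Emit:
{"name": "send_rows", "arguments": {
  "motion": [
    {"x": 0, "y": -0.2, "z": 0, "rx": 0, "ry": 0, "rz": 0, "jaw": 0},
    {"x": 0, "y": -0.2, "z": 0, "rx": 0, "ry": 0, "rz": 0, "jaw": 0},
    {"x": 0, "y": -0.2, "z": 0, "rx": 0, "ry": 0, "rz": 0, "jaw": 0},
    {"x": 0, "y": -0.2, "z": 0, "rx": 0, "ry": 0, "rz": 0, "jaw": 0},
    {"x": 0, "y": -0.2, "z": 0, "rx": 0, "ry": 0, "rz": 0, "jaw": 0}
  ]
}}

```text
clock: 7.8
tool_pos: [0.5191, -0.0809, 0.0377]
eef_rot: [0.999, 0.033, -0.0, 0.0]
contact_force: [-0.2, -1.9, 1.9]
opening: 0.006
finger_force: 1.0
```

```bash
python3 rem.py 0 -127.5 38
```

```text
clk 7.8 cradle mm [  -0.7 -129.4] z 0.0377 phi 0.0657 tilt [-0. -0.] F [-0.2 -1.9  1.9] op 0.5 ff 0.9630554082104936
tool delta cm [ 0.07 -0.19 -0.03]
```

Emit:
{"name": "send_rows", "arguments": {
  "motion": [
    {"x": 0, "y": -0.1, "z": 0, "rx": 0, "ry": 0, "rz": 0, "jaw": 0},
    {"x": 0, "y": -0.1, "z": 0, "rx": 0, "ry": 0, "rz": 0, "jaw": 0},
    {"x": 0, "y": -0.1, "z": 0, "rx": 0, "ry": 0, "rz": 0, "jaw": 0},
    {"x": 0, "y": -0.1, "z": 0, "rx": 0, "ry": 0, "rz": 0, "jaw": 0},
    {"x": 0, "y": 0, "z": 0, "rx": 0, "ry": 0, "rz": 0, "jaw": 0}
  ]
}}

```text
clock: 8.3
tool_pos: [0.5188, -0.0767, 0.0377]
eef_rot: [0.999, 0.033, -0.0, -0.0]
contact_force: [-0.1, -1.5, 0.6]
opening: 0.012
finger_force: 0.5
```

```bash
python3 rem.py 0 -127.5 38
```

```text
clk 8.3 cradle mm [  -0.6 -125.2] z 0.0377 phi 0.0661 tilt [-0.  0.] F [-0.1 -1.5  0.6] op 1.0 ff 0.5212912549905013
tool delta cm [ 0.06  0.23 -0.03]
```

Emit:
{"name": "send_rows", "arguments": {
  "motion": [
    {"x": 0, "y": -0.1, "z": 0, "rx": 0, "ry": 0, "rz": 0, "jaw": 0},
    {"x": 0, "y": -0.1, "z": 0, "rx": 0, "ry": 0, "rz": 0, "jaw": 0},
    {"x": 0, "y": -0.1, "z": 0, "rx": 0, "ry": 0, "rz": 0, "jaw": 0},
    {"x": 0, "y": -0.1, "z": 0, "rx": 0, "ry": 0, "rz": 0, "jaw": 0},
    {"x": 0, "y": 0, "z": 0, "rx": 0, "ry": 0, "rz": 0, "jaw": 0}
  ]
}}

```text
clock: 8.8
tool_pos: [0.5188, -0.0757, 0.0378]
eef_rot: [0.999, 0.032, 0.0, 0.002]
contact_force: [1.2, -7.6, -0.2]
opening: 0.003
finger_force: 3.7
```

```bash
python3 rem.py 0 -127.5 38
python3 - <<'E'
from h import *
for n,b in(("scene",(150,310,250,420)),("top",(225,300,250,430))):
    s=cam(n); im=cv2.resize(s["img"][b[0]:b[1],b[2]:b[3]],None,fx=3.6,fy=3.6,interpolation=cv2.INTER_CUBIC)
    cv2.imwrite(f"pics/d_{n}.png",cv2.cvtColor(im,cv2.COLOR_RGB2BGR))
E
```

```text
clk 8.8 cradle mm [  -0.6 -124.2] z 0.0378 phi 0.0632 tilt [ 0.001 -0.003] F [ 1.2 -7.6 -0.2] op 0.3 ff 3.663000196684152
tool delta cm [ 0.06  0.33 -0.02]
```

View pics/d_scene.png

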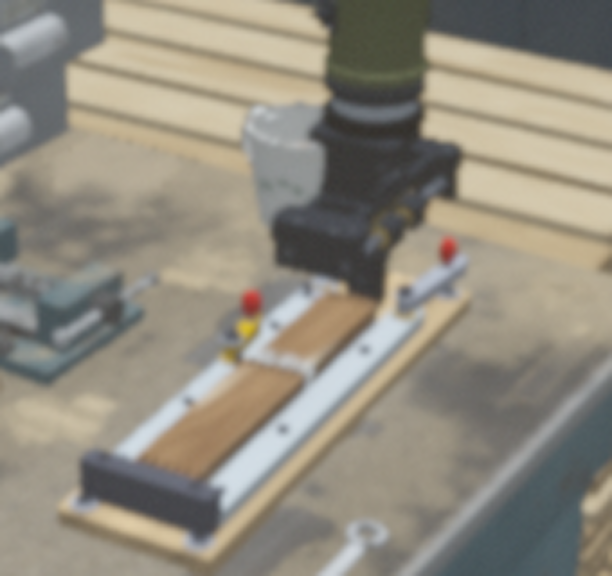

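The blank now nearly meets the long blank, with a white joint line at crop pixel (280,362). Force has begun to rise, so I'll push firmly to see whether it is really seated.

Emit:
{"name": "send_rows", "arguments": {
  "motion": [
    {"x": 0, "y": -0.15, "z": 0, "rx": 0, "ry": 0, "rz": 0, "jaw": 0},
    {"x": 0, "y": -0.15, "z": 0, "rx": 0, "ry": 0, "rz": 0, "jaw": 0},
    {"x": 0, "y": -0.15, "z": 0, "rx": 0, "ry": 0, "rz": 0, "jaw": 0},
    {"x": 0, "y": 0, "z": 0, "rx": 0, "ry": 0, "rz": 0, "jaw": 0},
    {"x": 0, "y": 0, "z": 0, "rx": 0, "ry": 0, "rz": 0, "jaw": 0}
  ]
}}

```text
clock: 9.4
tool_pos: [0.5188, -0.0756, 0.038]
eef_rot: [1.0, 0.029, 0.001, 0.004]
contact_force: [1.2, -14.8, 0.3]
opening: 0.008
finger_force: 7.7
```

```bash
python3 rem.py 0 -127.5 38
```

```text
clk 9.4 cradle mm [  -0.6 -124. ] z 0.038 phi 0.059 tilt [ 0.002 -0.008] F [  1.2 -14.8   0.3] op 0.7 ff 7.710231668315828
tool delta cm [0.06 0.35 0.01]
```

View pics/d_top.png

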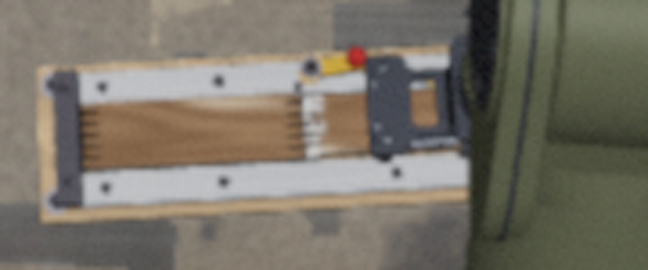

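The top view shows the finger end of the short blank touching the long blank's end, at crop x≈302. The push is solid: 15 N moved it no further. I'll back off, lift and check the outer end.

Emit:
{"name": "send_rows", "arguments": {
  "motion": [
    {"x": 0, "y": 0.6, "z": 0, "rx": 0, "ry": 0, "rz": 0, "jaw": 0},
    {"x": 0, "y": 1.4, "z": 0, "rx": 0, "ry": 0, "rz": 0, "jaw": 0},
    {"x": 0, "y": 1, "z": -3, "rx": 0, "ry": 0, "rz": 0, "jaw": 0},
    {"x": 0, "y": 0, "z": -4, "rx": 0, "ry": 0, "rz": 0, "jaw": 0},
    {"x": 0, "y": 0, "z": -3, "rx": 0, "ry": 0, "rz": 0, "jaw": 4}
  ]
}}

```text
clock: 9.9
tool_pos: [0.5202, -0.0985, 0.1392]
eef_rot: [0.999, 0.033, 0.0, -0.0]
contact_force: [0.4, 0.9, -0.4]
opening: 0.07
finger_force: 0.0
```

Emit:
{"name": "send_rows", "arguments": {
  "motion": [
    {"x": -1, "y": 3, "z": 0, "rx": 0, "ry": 0, "rz": 0, "jaw": 4},
    {"x": -2, "y": 2, "z": 0, "rx": 0, "ry": 0, "rz": 0, "jaw": 4},
    {"x": -1, "y": 0, "z": 0, "rx": 0, "ry": 0, "rz": 0, "jaw": 4},
    {"x": 0, "y": 0, "z": 0, "rx": 0, "ry": 0, "rz": 0, "jaw": 4},
    {"x": 0, "y": 0, "z": 0, "rx": 0, "ry": 0, "rz": 0, "jaw": 4}
  ]
}}

```text
clock: 10.4
tool_pos: [0.4842, -0.1494, 0.1376]
eef_rot: [0.999, 0.034, 0.0, -0.001]
contact_force: [-0.2, 1.6, 0.0]
opening: 0.454
finger_force: 0.0
```

```bash
python3 rem.py -46 -177 65
python3 - <<'E'
from h import *
c=np.load("cr.npz");R,t=c["R"],c["t"]
s=cam("scene"); x0,y0,f=290,190,6
im=cv2.resize(s["img"][y0:290,x0:400],None,fx=f,fy=f,interpolation=cv2.INTER_CUBIC)
for p in((0,10,44),(0,-110,44),(22,-110,44),(-22,-110,44),(-46,-177,62)):
    q=proj(s,np.r_[R@np.array(p[:2])/1e3+t,p[2]/1e3])[0]; print(p,q.round(1),((q+.5-[x0,y0])*f-.5).round(0))
cv2.imwrite("pics/e.png",cv2.cvtColor(im,cv2.COLOR_RGB2BGR))
E
```

```text
clk 10.4 cradle mm [ -39.9 -195.5] z 0.1376 phi 0.0679 tilt [0.    0.001] F [-0.2  1.6  0. ] op 40.0 ff 0.0
tool delta cm [-0.61 -1.84  7.26]
(0, 10, 44) [328.3 251.1] [232. 369.]
(0, -110, 44) [349.4 231.7] [359. 253.]
(22, -110, 44) [342.1 229.8] [315. 241.]
(-22, -110, 44) [356.8 233.6] [403. 264.]
(-46, -177, 62) [375.5 219.9] [516. 182.]
```

View pics/e.png

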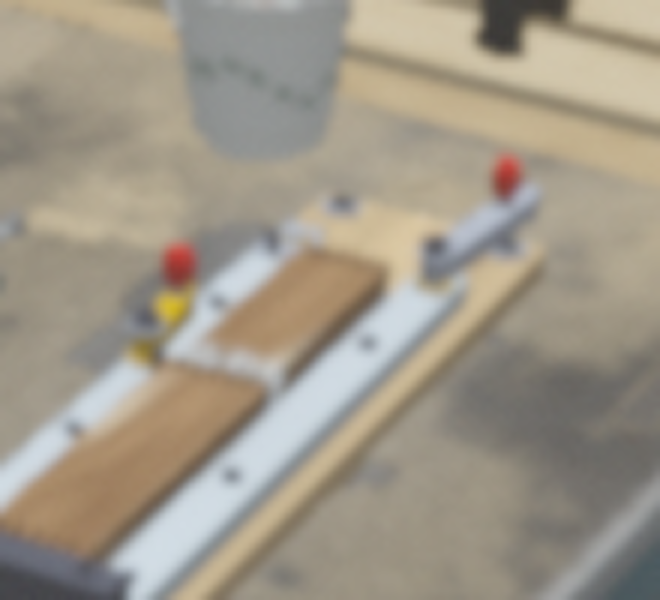

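The short blank's outer end is at about crop (345,256). It spans exactly 120 mm back to the long blank's end at (217,375), so it is home. Next is the keeper knob, at crop (507,175).

Emit:
{"name": "send_rows", "arguments": {
  "motion": [
    {"x": -0.6, "y": -1.75, "z": 0.8, "rx": 0, "ry": 0, "rz": 0, "jaw": 4},
    {"x": 0, "y": 0, "z": 1.6, "rx": 0, "ry": 0, "rz": 0, "jaw": 4},
    {"x": 0, "y": 0, "z": 2.4, "rx": 0, "ry": 0, "rz": 0, "jaw": 4},
    {"x": 0, "y": 0, "z": 2.4, "rx": 0, "ry": 0, "rz": 0, "jaw": 4},
    {"x": 0, "y": 0, "z": 0, "rx": 0, "ry": 0, "rz": 0, "jaw": 4}
  ]
}}

```text
clock: 10.95
tool_pos: [0.476, -0.132, 0.0634]
eef_rot: [0.999, 0.034, -0.002, -0.001]
contact_force: [0.1, -0.1, 0.4]
opening: 0.455
finger_force: 0.0
```

Emit:
{"name": "send_rows", "arguments": {
  "motion": [
    {"x": 0, "y": 0, "z": 0, "rx": 0, "ry": 0, "rz": 0, "jaw": 1},
    {"x": 0, "y": 0, "z": 0, "rx": 0, "ry": 0, "rz": 0, "jaw": 1},
    {"x": 0, "y": 0, "z": 0, "rx": 0, "ry": 0, "rz": 0, "jaw": 1},
    {"x": 0, "y": 0, "z": 0, "rx": 0, "ry": 0, "rz": 0, "jaw": 1},
    {"x": 0, "y": 0, "z": 0, "rx": 0, "ry": 0, "rz": 0, "jaw": 1}
  ],
  "grip_force": 15
}}

```text
clock: 11.45
tool_pos: [0.4772, -0.1325, 0.0666]
eef_rot: [0.999, 0.034, 0.001, -0.001]
contact_force: [-0.1, 5.3, 5.6]
opening: 0.165
finger_force: 15.0
```

```bash
python3 rem.py -46 -177 65
python3 - <<'E'
import numpy as np
a=np.r_[np.linspace(1.70,0.0,18)];x=-3.8+6*np.cos(a);y=-11.9-6*np.sin(a)
for r in zip(a[1:].round(2),np.diff(x).round(2),(-np.diff(y)).round(2)): print(*r)
E
```

```text
clk 11.45 cradle mm [ -45.8 -178.1] z 0.0666 phi 0.0675 tilt [0.002 0.002] F [-0.1  5.3  5.6] op 14.5 ff 15.000432697415818
tool delta cm [-0.02 -0.11  0.16]
1.6 0.6 0.05
1.5 0.6 -0.01
1.4 0.6 -0.07
1.3 0.59 -0.13
1.2 0.57 -0.19
1.1 0.55 -0.24
1.0 0.52 -0.3
0.9 0.49 -0.35
0.8 0.45 -0.4
0.7 0.41 -0.44
0.6 0.36 -0.48
0.5 0.31 -0.51
0.4 0.26 -0.54
0.3 0.21 -0.56
0.2 0.15 -0.58
0.1 0.09 -0.59
0.0 0.03 -0.6
```

Emit:
{"name": "send_rows", "arguments": {
  "motion": [
    {"x": 0.6, "y": 0.05, "z": 0, "rx": 0, "ry": 0, "rz": 0, "jaw": 1},
    {"x": 0.6, "y": -0.01, "z": 0, "rx": 0, "ry": 0, "rz": 0, "jaw": 1},
    {"x": 0.6, "y": -0.07, "z": 0, "rx": 0, "ry": 0, "rz": 0, "jaw": 1},
    {"x": 0.59, "y": -0.13, "z": 0, "rx": 0, "ry": 0, "rz": 0, "jaw": 1},
    {"x": 0.57, "y": -0.19, "z": 0, "rx": 0, "ry": 0, "rz": 0, "jaw": 1}
  ]
}}

```text
clock: 11.95
tool_pos: [0.5034, -0.1285, 0.0662]
eef_rot: [0.999, 0.033, -0.002, -0.0]
contact_force: [-4.2, 2.1, 5.7]
opening: 0.164
finger_force: 15.0
```

Emit:
{"name": "send_rows", "arguments": {
  "motion": [
    {"x": 0.55, "y": -0.24, "z": 0, "rx": 0, "ry": 0, "rz": 0, "jaw": 1},
    {"x": 0.52, "y": -0.3, "z": 0, "rx": 0, "ry": 0, "rz": 0, "jaw": 1},
    {"x": 0.49, "y": -0.35, "z": 0, "rx": 0, "ry": 0, "rz": 0, "jaw": 1},
    {"x": 0.45, "y": -0.4, "z": 0, "rx": 0, "ry": 0, "rz": 0, "jaw": 1},
    {"x": 0.41, "y": -0.44, "z": 0, "rx": 0, "ry": 0, "rz": 0, "jaw": 1}
  ]
}}

```text
clock: 12.45
tool_pos: [0.5305, -0.1117, 0.0662]
eef_rot: [0.999, 0.032, 0.002, 0.002]
contact_force: [1.0, -6.3, 2.7]
opening: 0.163
finger_force: 15.0
```

```bash
python3 rem.py 7.9 -157.7 65
```

```text
clk 12.45 cradle mm [   8.7 -160.8] z 0.0662 phi 0.064 tilt [ 0.004 -0.003] F [ 1.  -6.3  2.7] op 14.4 ff 15.000247217467404
tool delta cm [-0.09 -0.31  0.12]
```

Emit:
{"name": "send_rows", "arguments": {
  "motion": [
    {"x": 0.3, "y": -0.55, "z": 0, "rx": 0, "ry": 0, "rz": 0, "jaw": 1},
    {"x": 0.3, "y": -0.55, "z": 0, "rx": 0, "ry": 0, "rz": 0, "jaw": 1},
    {"x": 0.22, "y": -0.56, "z": 0, "rx": 0, "ry": 0, "rz": 0, "jaw": 1},
    {"x": 0.18, "y": -0.58, "z": 0, "rx": 0, "ry": 0, "rz": 0, "jaw": 1},
    {"x": 0.15, "y": -0.58, "z": 0, "rx": 0, "ry": 0, "rz": 0, "jaw": 1}
  ]
}}

```text
clock: 12.95
tool_pos: [0.5446, -0.0829, 0.0665]
eef_rot: [0.999, 0.032, 0.006, 0.002]
contact_force: [6.9, -16.5, -0.6]
opening: 0.165
finger_force: 15.0
```

```bash
python3 rem.py 22 -119 65
```

```text
clk 12.95 cradle mm [  24.7 -133. ] z 0.0665 phi 0.0645 tilt [ 0.012 -0.003] F [  6.9 -16.5  -0.6] op 14.5 ff 14.984140550586744
tool delta cm [-0.27 -1.4   0.15]
```

Emit:
{"name": "send_rows", "arguments": {
  "motion": [
    {"x": -0.1, "y": -0.4, "z": 0, "rx": 0, "ry": 0, "rz": 0, "jaw": 1},
    {"x": -0.1, "y": -0.4, "z": 0, "rx": 0, "ry": 0, "rz": 0, "jaw": 1},
    {"x": 0, "y": -0.4, "z": 0, "rx": 0, "ry": 0, "rz": 0, "jaw": 1},
    {"x": 0, "y": -0.3, "z": 0, "rx": 0, "ry": 0, "rz": 0, "jaw": 1},
    {"x": 0, "y": 0, "z": 0, "rx": 0, "ry": 0, "rz": 0, "jaw": 1}
  ],
  "grip_force": 30
}}

```text
clock: 13.45
tool_pos: [0.544, -0.068, 0.0668]
eef_rot: [0.999, 0.032, 0.009, 0.002]
contact_force: [10.3, -6.2, -5.1]
opening: 0.158
finger_force: 30.0
```

```bash
python3 rem.py 22 -119 65
```

```text
clk 13.45 cradle mm [  25.1 -118.1] z 0.0668 phi 0.065 tilt [ 0.017 -0.003] F [10.3 -6.2 -5.1] op 14.0 ff 29.998918972196407
tool delta cm [-0.32  0.08  0.17]
```

Emit:
{"name": "send_rows", "arguments": {
  "motion": [
    {"x": -0.2, "y": -0.15, "z": 0, "rx": 0, "ry": 0, "rz": 0, "jaw": 1},
    {"x": 0, "y": -0.15, "z": 0, "rx": 0, "ry": 0, "rz": 0, "jaw": 1},
    {"x": 0, "y": -0.1, "z": 0, "rx": 0, "ry": 0, "rz": 0, "jaw": 1},
    {"x": 0, "y": 0, "z": 0, "rx": 0, "ry": 0, "rz": 0, "jaw": 1},
    {"x": 0, "y": 0, "z": 0, "rx": 0, "ry": 0, "rz": 0, "jaw": 1}
  ]
}}

```text
clock: 13.95
tool_pos: [0.5439, -0.0678, 0.0669]
eef_rot: [0.999, 0.031, 0.011, 0.004]
contact_force: [14.6, -13.6, -9.1]
opening: 0.157
finger_force: 30.0
```

```bash
python3 rem.py 22 -119 65
```

```text
clk 13.95 cradle mm [  25.  -117.9] z 0.0669 phi 0.0617 tilt [ 0.022 -0.007] F [ 14.6 -13.6  -9.1] op 13.8 ff 29.998055870113376
tool delta cm [-0.31  0.11  0.19]
```

Emit:
{"name": "send_rows", "arguments": {
  "motion": [
    {"x": 0, "y": 0, "z": 0, "rx": 0, "ry": 0, "rz": 0, "jaw": 4},
    {"x": 0, "y": 0.2, "z": 0, "rx": 0, "ry": 0, "rz": 0, "jaw": 4},
    {"x": 0, "y": 0.2, "z": 0, "rx": 0, "ry": 0, "rz": 0, "jaw": 4},
    {"x": 0, "y": 0, "z": 0, "rx": 0, "ry": 0, "rz": 0, "jaw": 4},
    {"x": 0, "y": 0, "z": -2, "rx": 0, "ry": 0, "rz": 0, "jaw": 4}
  ]
}}

```text
clock: 14.45
tool_pos: [0.5314, -0.065, 0.084]
eef_rot: [0.999, 0.033, -0.003, -0.001]
contact_force: [-0.6, -0.2, 0.3]
opening: 0.457
finger_force: 0.0
```

Emit:
{"name": "send_rows", "arguments": {
  "motion": [
    {"x": 0, "y": 0, "z": -3, "rx": 0, "ry": 0, "rz": 0, "jaw": 4},
    {"x": 0, "y": 0, "z": -4, "rx": 0, "ry": 0, "rz": 0, "jaw": 4},
    {"x": -2, "y": 3, "z": -3, "rx": 0, "ry": 0, "rz": 0, "jaw": 4},
    {"x": -3, "y": 4, "z": 0, "rx": 0, "ry": 0, "rz": 0, "jaw": 4},
    {"x": -3, "y": 4, "z": 0, "rx": 0, "ry": 0, "rz": 0, "jaw": 4}
  ]
}}

```text
clock: 14.95
tool_pos: [0.4607, -0.1811, 0.1867]
eef_rot: [0.999, 0.034, 0.001, 0.0]
contact_force: [0.5, -1.2, -0.8]
opening: 0.453
finger_force: 0.0
```

Emit:
{"name": "send_rows", "arguments": {
  "motion": [
    {"x": -2, "y": 4, "z": 0, "rx": 0, "ry": 0, "rz": 0, "jaw": 4},
    {"x": -2, "y": 4, "z": 0, "rx": 0, "ry": 0, "rz": 0, "jaw": 4},
    {"x": -2, "y": 4, "z": 0, "rx": 0, "ry": 0, "rz": 0, "jaw": 4},
    {"x": 0, "y": 0, "z": 0, "rx": 0, "ry": 0, "rz": 0, "jaw": 4},
    {"x": 0, "y": 0, "z": 0, "rx": 0, "ry": 0, "rz": 0, "jaw": 4}
  ]
}}

```text
clock: 15.45
tool_pos: [0.4082, -0.3049, 0.1855]
eef_rot: [0.999, 0.032, -0.0, -0.0]
contact_force: [-0.4, 0.7, 0.1]
opening: 0.457
finger_force: 0.0
```

```bash
python3 rem.py
python3 - <<'E'
from h import *
c=np.load("cr.npz");R,t=c["R"],c["t"]
s=cam("top")
for b in blobs(s,"red"):
    w=ray(s,b[0],.067)[0,:2]; print(b[0],((w-t)@R*1e3).round(1))
im=cv2.resize(s["img"][190:325,190:470],None,fx=2.8,fy=2.8,interpolation=cv2.INTER_CUBIC)
cv2.imwrite("pics/f.png",cv2.cvtColor(im,cv2.COLOR_RGB2BGR))
E
```

```text
clk 15.45 cradle mm [-125.9 -345.7] z 0.1855 phi 0.0636 tilt [-0.     0.001] F [-0.4  0.7  0.1] op 40.2 ff 0.0
[194.5 148.1] [315.  365.8]
[348.7 240.1] [ 43.6 -29.5]
[383.9 246.6] [  21.9 -118.5]
[ 95.1 262.2] [ 19.9 622.5]
```

View pics/f.png

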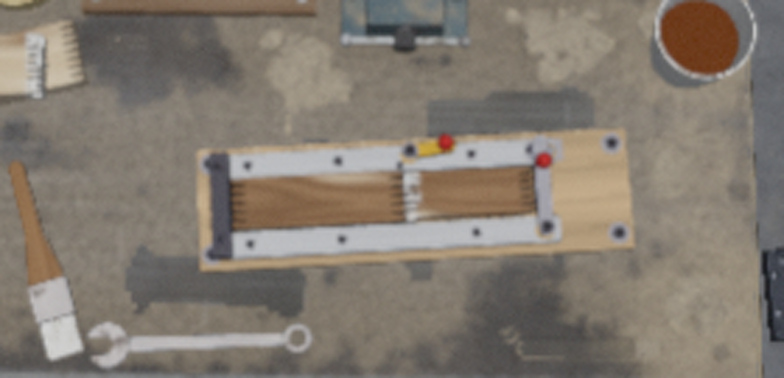

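The final view shows the keeper shut across the channel, with its knob at (21.9,-118.5) against a nominal (22,-119). The blank is closed up, the stop is along its rail, and the mug, spanner and brush have not moved.

```bash
python3 -c "
from plant import *
print(finish_job())"
```

```text
the job is handed in; nothing more can be done
None
```

The job is handed in after about 15.5 s on the clock: the stop is swung clear, the blank is pushed home, the keeper is snapped shut, and the mug, spanner and brush were left where they were.

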